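# Put away the stack of sterilised instrument containers

### The arm

A 7-joint arm with a two-finger parallel gripper is mounted at the origin on the work surface. World frame = base frame: x ahead of the robot, y to its left, z up, the work surface at z = 0. Lengths are in m, angles in rad, forces in N, time in s.
With the tool pointing down it reaches from about 0.35 to 0.9 m from the base axis. Payload 8.1 kg.
Tool frame: the origin (TCP) lies on the centre line of the jaws, within the pads' length; the fingertips stand 19 mm ahead of it and the grasp point (between the pads) is the TCP (arm.tip_reach is the distance from the TCP to the fingertips, in m); z points along the fingers, y is the line along which they close (so a half turn about z gives the same grasp; the last joint's range is limited). The gripper opens to 92 mm and grips with 3 to 60 N. Pads are 19 mm wide; open, the fingers measure 130 mm over their backs; the gripper's body (75 mm by 190 mm) begins 47 mm behind the grasp point.
Start: joints at [1.003, 0.434, 0.025, 1.573, -0.012, 1.134, -0.075], TCP at [0.28, -0.559, 0.246] pointing down, gripper open.
Joint ranges: [-2.62, 2.62], [-0.44, 2.09], [-1.27, 1.32], [0.08, 2.57], [-1.32, 4.46], [0.12, 2], [-2.74, 2.74]. Speed limits (rad/s): [2.22, 2.22, 3.01, 3.01, 3.14, 3.14, 3.14].

### API

Orientations are given as a rotation vector (axis times angle).
In Python, from cell import arm gives the robot as it stands.
- The arm moves only by the tool arm_command, never from a script. Its argument "targets" is a list that holds one entry, the list of rows, each a list of 6 numbers: the shift along the tool's x, y, z in m, then the turn, a rotation vector about the tool's x, y, z in rad. A call has 1 to 10 rows; each row shifts and turns the commanded pose from where the row before left it, along the tool's axes as they then stand; what a row does not reach is not made up. A row lasts 1/8 s, in which the tool goes at most 62.5 mm and 10.7 degrees, less where a joint would pass 70% of its speed; a pose out of reach is approached as far as the arm can. A call with a gripper value outside its range is refused whole. "jaw" is the finger opening in m, from 0 to 0.0918, set as the call begins (left out, the last holds). The fingers move at their own pace and stop on an object; "newtons" is the grip in N (left out, the last holds). Time passes only in rows, so rows that do not move let the fingers close. It gives the time, the measured TCP pose, the force, the opening and the grip force at its end, in the units of the state.
- arm.observe(): the state, without advancing time (a new reading comes with each control period).
- arm.get_image(name): name is "side" or "top" or "wrist"; returns a dict with "pixels" (420x560x3 uint8, red, green, blue), "z_map" (420x560 float32, m along the optical axis (not along the pixel's ray), 0 where there is no reading), "fx", "fy", "cx", "cy" (pixels), "xyz" and "rotation" of the camera in the world; the wrist camera has in their place "T_tool_cam" (4x4, takes a point from camera to tool coordinates, whose origin is the TCP and whose axes are the flange's). Camera axes: x right, y down, z forward; pixel columns grow to the right and rows downward; lengths in m; the calibration is good to about 2 mm. A picture is of the moment at which its call begins: read the wrist's pose just before it.
- arm.sign_off(): hands the job in; it is judged then, once.
The state is a dict: "clock": time; "joints": joint angles; "dq": joint speeds; "joint_efforts": joint torques, N m; "position": TCP position; "ee_rot": TCP orientation; "force": force on the tool from outside, world axes, zero at the start; "ft_torque": the same for the moment, N m; "width": opening from 0.0 (shut) to 1.0 (fully open); "gripper_force": force on a finger pad.
Only numpy, scipy, OpenCV 4.12 (cv2) and the standard library are available. Lean on these libraries where they do the work, as an engineer would, in place of code of your own. Each camera call takes 0.05 s, during which the arm holds its last target. There are 200 camera calls.

### The job

The clean sterilised containers on the counter are piled in a stack. Working from the top down, put each one away in the storage tray shaped for it, so that it ends standing upright and flat on the tray's floor, inside the rim. The two small ones on top may go in either order. Keep them upright, set them down without dropping them, and leave the tube rack and the pill bottle where they stand.

Things in the scene. Friction and masses are not known exactly. Their poses are not given: they have to be found in the camera images.
- needle_case_mid (a point): Needle case: the small oblong steel container on top of the stack, beside the drum and about 23 mm clear of it; 64 long (x) x 40 wide (y) x 48 mm high, about 0.12 kg. Loose. Solid closed lid, steam holes, latches at its ends that stand out 2 mm. The point is its centre, half-way up (24 mm over its underside); x along its long side, y across it, z up. Fingers gripping it below half height come down onto a tray's rim, so grip it in its upper half.
- drum_mid (a point): Drum: the round steel container on top of the stack, beside the needle case (which of the two is at which end varies); diameter 50, height 50 mm, about 0.11 kg. Loose. Solid closed lid, steam holes, smooth all round. The point is its centre, half-way up (25 mm over its underside); axis z up. Fingers gripping it below half height come down onto a tray's rim, so grip it in its upper half.
- short_case_mid (a point): Short case: the middle layer of the stack, an oblong aluminium container under the needle case and the drum; 148 long (x) x 54 wide (y) x 50 mm high, about 0.3 kg. Loose. Solid closed lid, steam holes, latches at its ends that stand out 2 mm. The point is its centre, half-way up (25 mm over its underside); x along its long side, y across it, z up. Fingers gripping it below half height come down onto a tray's rim, so grip it in its upper half.
- long_case_mid (a point): Long case: the bottom of the stack, an oblong aluminium container standing on the counter; 200 long (x) x 60 wide (y) x 52 mm high, about 0.45 kg. Loose. Solid closed lid, steam holes, latches at its ends that stand out 2 mm. The point is its centre, half-way up (26 mm over its underside); x along its long side, y across it, z up. Fingers gripping it below half height come down onto a tray's rim, so grip it in its upper half.
- needle_tray: Tray for the needle case, the small oblong one. Fixed. White plastic storage tray with a blue liner, lying flat on the counter; floor 3 mm thick, rim 9 mm high (its top 9 mm over the counter) and 3 mm thick. 84 x 60 mm inside the rim. Origin at the centre of its underside, on the counter; x along its long side, y across, z up.
- round_tray: Tray for the drum, the round one. Fixed. White plastic storage tray with a blue liner, lying flat on the counter; floor 3 mm thick, rim 9 mm high (its top 9 mm over the counter) and 3 mm thick. 72 mm diameter inside the rim. Origin at the centre of its underside, on the counter; z up.
- short_tray: Tray for the short case, the middle-sized oblong one. Fixed. White plastic storage tray with a blue liner, lying flat on the counter; floor 3 mm thick, rim 9 mm high (its top 9 mm over the counter) and 3 mm thick. 168 x 74 mm inside the rim. Origin at the centre of its underside, on the counter; x along its long side, y across, z up.
- long_tray: Tray for the long case, the longest one. Fixed. White plastic storage tray with a blue liner, lying flat on the counter; floor 3 mm thick, rim 9 mm high (its top 9 mm over the counter) and 3 mm thick. 220 x 80 mm inside the rim. Origin at the centre of its underside, on the counter; x along its long side, y across, z up.
- tube_rack: Bystander, loose: white rack 50 (x) x 150 (y) mm with capped blood tubes, 96 mm high over all, beyond the trays. Origin at the centre of its underside. Not to be moved.
- pill_bottle: Bystander, loose: green jar with white cap, diameter 60, height 105 mm, beyond the trays. Origin at the centre of its underside. Not to be moved.
There are look-alikes about, which are no part of the job. What is shaped like the part that bears long_case_mid but purple is not meant.

How it is judged:
By the outcome, as a careful person would: the job done as asked, in the order asked, and still so for the second after the job is handed in, with the robot touching nothing.
It also fails if it takes over 128 s, if anything falls off the work surface, if the arm or the gripper's body presses on something with over 40 N, if the wrist force passes 120 N, or if a joint passes its speed limit or range.

## Working session

There is one attempt and no reset: what is moved stays moved. The work goes in short steps, Python scripts to look and compute and a tool call to move; the robot and the scene stay as the last step left them, time stands still between calls to the robot, and variables do not carry over. Pictures are saved under pics/ and viewed, at most 14 in all, crops included, and the job is handed in when it is done.

Besides the shell and the picture viewer there is one more tool, called after "Call:" by a JSON object that holds its "api" and its "payload". arm_command: Moves the arm, as the interface text tells. Its arguments: {"type":"object","properties":{"targets":{"type":"array","items":{"type":"array","items":{"type":"array","items":{"type":"number"}}}},"jaw":{"type":"number"},"newtons":{"type":"number"}},"required":["targets"]}

```bash
ls; mkdir -p pics
cat > h.py <<'E'
from cell import arm
import numpy as np, cv2
from scipy.spatial.transform import Rotation as R
def pts(im):
    z=im['z_map'];v,u=np.mgrid[:420,:560]
    p=np.stack([(u-im['cx'])/im['fx']*z,(v-im['cy'])/im['fy']*z,z],-1)
    return p@np.array(im['rotation']).T+np.array(im['xyz'])
E
python3 - <<'E'
from h import *
s=arm.observe();print(s)
for n in ('top','side'):
    im=arm.get_image(n);np.savez(f'{n}.npz',**{k:np.array(v) for k,v in im.items()})
    print(n,im['xyz'],im['rotation'],im['fx'])
    cv2.imwrite(f'pics/{n}0.png',cv2.resize(im['pixels'][:,:,::-1],(800,600)))
E
```

```text
pics
{'clock': 0.0, 'joints': array([ 1.00340731,  0.4352252 ,  0.02499776,  1.57409483, -0.0115589 ,
        1.13397549, -0.0751091 ]), 'dq': array([ 0.00065497, -0.00058026, -0.00089672, -0.0002336 ,  0.00023377,
       -0.0002351 , -0.00077312]), 'joint_efforts': array([ 3.43617212e-04, -6.67854095e+01,  9.84562151e-01, -3.14461398e+01,
       -6.07211539e-02,  4.26500116e-02,  1.62053266e-04]), 'position': array([ 0.27986203, -0.55831207,  0.24494474]), 'ee_rot': array([-3.05574665e+00, -7.23069854e-01,  8.48739354e-04]), 'force': array([0.28751916, 0.73226668, 0.14920599]), 'ft_torque': array([0.02499673, 0.00513491, 0.00214288]), 'gripper_force': 0.0, 'width': 0.9977553817201139}
top [0.37859052 0.08590441 1.60251279] [-2.18056242  2.2168498  -0.03009002] 526.7294672726221
side [0.30044842 0.72374164 0.9056992 ] [-0.3168623   2.88406859 -0.99511485] 383.8885342311196
```

View pics/top0.png

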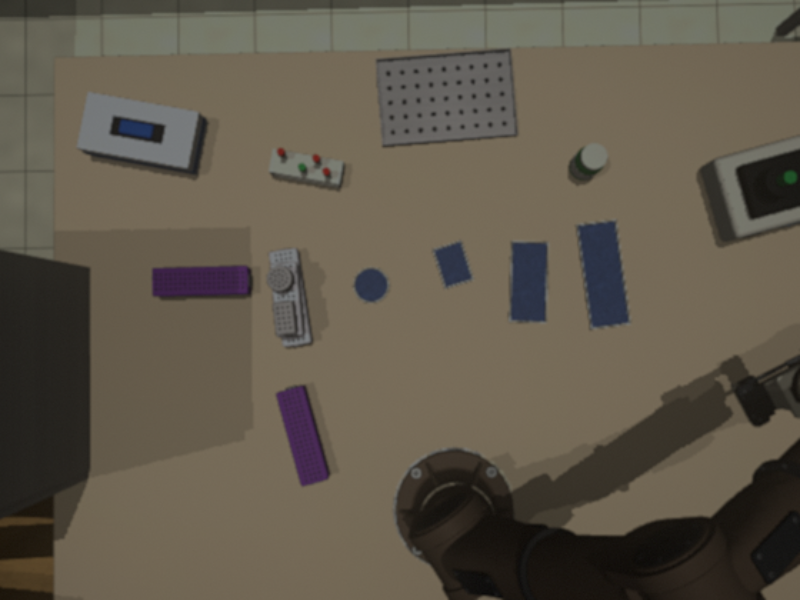

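View pics/side0.png

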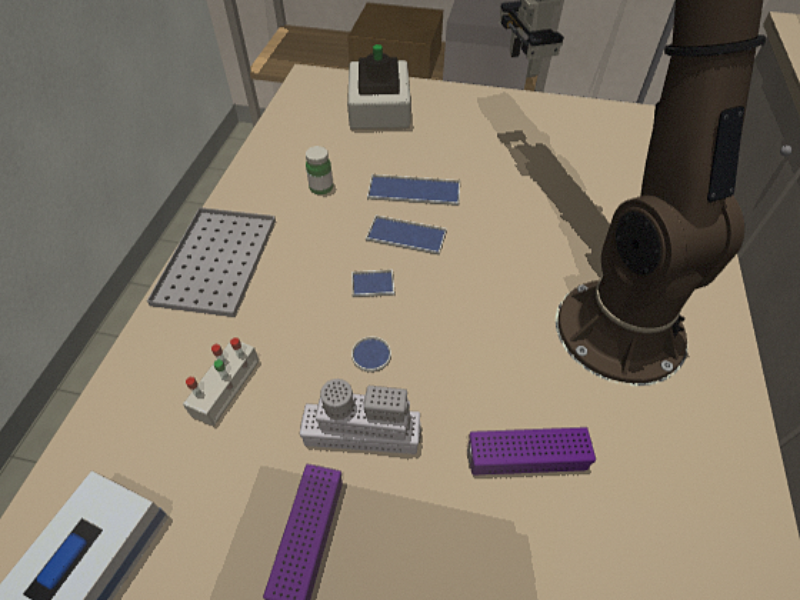

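The top picture shows the stack at (288,300), with the drum at (281,279) and the needle case at (286,318). The trays run left to right: round (371,285), needle (453,265), short (530,282), long (604,275). The rack is at (307,168) and the bottle at (590,160). The two purple look-alikes are not part of the job.

```bash
sed -i "s/p@np.array(im\['rotation'\]).T/p@R.from_rotvec(im['rotation']).as_matrix().T/" h.py
cat >> h.py <<'E'
def rect(P,dense=True):
    q=(P[:,:2]*1000).astype(np.float32)
    (c,s,a)=cv2.minAreaRect(q)
    if s[0]<s[1]: s=s[::-1];a+=90
    a=(a+90)%180-90
    return np.round(np.array(c),1),np.round(s,1),round(a,1),np.round(P[:,2].mean()*1000,1),len(P)
def measure(im):
    P=pts(im); hsv=cv2.cvtColor(im['pixels'],cv2.COLOR_RGB2HSV)
    return P,hsv
def comps(mask,P,minpx=60):
    n,l,st,c=cv2.connectedComponentsWithStats(mask.astype(np.uint8))
    for i in range(1,n):
        if st[i,4]>=minpx: print(np.round(c[i]),rect(P[l==i]))
E
python3 - <<'E'
from h import *
for n in ('top','side'):
    im=dict(np.load(n+'.npz'));P,h=measure(im)
    print(n,'table z',np.median(P[(abs(P[...,0]-.45)<.1)&(abs(P[...,1]-0.05)<.3)][:,2]))
    z=P[...,2];ws=(P[...,0]>.25)&(P[...,0]<.8)&(P[...,1]<.5)&(P[...,1]>-.45)&(im['z_map']>0)
    print('blue');comps((h[...,0]>105)&(h[...,0]<125)&(h[...,1]>90)&(z<.02)&ws,P)
    st=ws&(P[...,1]>.15)&(h[...,1]<70)
    for a,b in ((.03,.075),(.085,.12),(.135,.17)): print(a);comps(st&(z>a)&(z<b),P)
    print('tall');comps((z>.05)&ws,P)
E
```

```text
top table z 0.0008653684253123739
blue
[422. 191.] (array([ 489.3, -327.4]), array([211.4,  73.1]), 6.6, np.float64(2.5), 1572)
[312. 179.] (array([526.5,  -4.4]), array([50. , 49.4]), -72.6, np.float64(2.1), 72)
[370. 196.] (array([ 475.6, -168.7]), array([159. ,  65.6]), -2.9, np.float64(2.6), 1024)
[320. 190.] (array([501.2, -11.6]), array([48.4, 44.8]), -72.6, np.float64(2.1), 106)
[259. 204.] (array([459.7, 167. ]), array([58.7, 31.8]), -88.0, np.float64(1.8), 75)
0.03
[214. 116.] (array([722.2, 298.6]), array([151.3,  51.6]), 78.8, np.float64(48.7), 734)
[205. 206.] (array([450.7, 335. ]), array([203.9,  61.1]), 8.0, np.float64(51.6), 485)
0.085
[203. 206.] (array([443.9, 333.9]), array([151.6,  54.9]), 5.2, np.float64(101.1), 405)
0.135
[195. 194.] (array([481.2, 339.7]), array([47.8, 46.9]), 85.8, np.float64(150.5), 254)
[198. 222.] (array([405.4, 330.9]), array([67.1, 40.5]), 5.8, np.float64(148.6), 349)
tall
[413. 111.] (array([ 718. , -284.1]), array([57.4, 57. ]), -6.4, np.float64(93.6), 414)
[199. 108.] (array([740.6, 339.2]), array([45.3, 21.3]), 88.8, np.float64(72.8),
[... 764 characters left out ...]
] (array([444.3, 333.4]), array([151.7,  55.1]), 5.0, np.float64(102.7), 745)
0.135
[235. 276.] (array([482.8, 338.6]), array([49.1, 48.5]), 86.6, np.float64(150.9), 400)
[270. 279.] (array([406.1, 330.8]), array([67.1, 41. ]), 5.4, np.float64(149.2), 526)
tall
[222. 114.] (array([ 719.1, -284.6]), array([58.6, 56.8]), 77.6, np.float64(86.3), 356)
[152. 261.] (array([721.9, 297.6]), array([149.6,  49.1]), 78.6, np.float64(64.4), 777)
[253. 289.] (array([450.5, 335.8]), array([199.7,  60. ]), 7.7, np.float64(106.3), 2713)
[332. 311.] (array([258.2, 335.8]), array([55.4, 16.4]), -89.0, np.float64(52.4), 100)
[221. 344.] (array([488.3, 460.3]), array([79. , 59.1]), -89.8, np.float64(52.5), 855)
```

Run:
```python
from h import *
for n in ('top','side'):
    im=dict(np.load(n+'.npz'));P,h=measure(im);p=im['pixels'].astype(int)
    z=P[...,2];ws=(P[...,0]>.3)&(P[...,0]<.65)&(P[...,1]<.27)&(P[...,1]>-.45)
    print(n);comps((p[...,2]>p[...,0]+8)&ws&(z<.03),P,200)
    print('rim');comps((p[...,2]>p[...,0]-12)&ws&(z<.03),P,200)
```

```text
top
[422. 192.] (array([ 489. , -327.3]), array([217. ,  80.6]), 6.3, np.float64(2.5), 1808)
[317. 185.] (array([514.7,  -7.6]), array([80.6, 56.9]), 16.7, np.float64(2.1), 487)
[370. 197.] (array([ 475.2, -167.6]), array([164.9,  72.6]), -2.5, np.float64(2.7), 1257)
[259. 199.] (array([472.8, 167.4]), array([64.4, 64.3]), 88.5, np.float64(2.0), 387)
rim
[422. 192.] (array([ 488. , -324.3]), array([223.7,  86.6]), 6.5, np.float64(3.0), 2048)
[317. 185.] (array([514.4,  -7.1]), array([87.5, 63.7]), 16.0, np.float64(2.7), 603)
[370. 197.] (array([ 475.2, -166.3]), array([172.1,  79.1]), -3.3, np.float64(3.0), 1447)
[259. 199.] (array([474.3, 167.5]), array([74.2, 71. ]), -1.0, np.float64(2.6), 473)
side
[290. 132.] (array([ 489.8, -325.4]), array([218.6,  84.9]), 6.0, np.float64(4.2), 840)
[284. 164.] (array([ 476.3, -166.5]), array([168. ,  77.5]), -2.5, np.float64(4.2), 741)
[261. 198.] (array([516.6,  -7.5]), array([82.6, 62.1]), 16.0, np.float64(4.0), 364)
[260. 247.] (array([476.3, 168.2]), array([69.2, 66.1]), 54.6, np.float64(3.9), 404)
rim
[290. 133.] (array([ 490.4, -327.1]), array([223.6,  95.7]), 7.3, np.float64(4.4), 979)
[284. 164.] (array([ 476.5, -166.3]), array([172.4,  84.1]), -1.7, np.float64(4.5), 856)
[261. 198.] (array([515.5,  -7. ]), array([86.3, 67.6]), 16.5, np.float64(4.4), 441)
[260. 247.] (array([475.2, 169.2]), array([74.3, 69.9]), -75.0, np.float64(4.2), 447)
```

```bash
cat >> h.py <<'E'
def go(x,y,z,yaw,s=None):
    """print turn (about tool z, deg+rad) and the shift in tool axes after turning"""
    s=s or arm.observe();M=R.from_rotvec(s['ee_rot']).as_matrix()
    cy=np.arctan2(M[1,0],M[0,0]);t=-((np.radians(yaw)-cy+np.pi)%(2*np.pi)-np.pi)
    y0=np.radians(yaw);d=np.array([x,y,z])-s['position']
    print('clock %.1f pos %s yaw %.1f tilt %.2f | turn %.3f | shift %s |n10 %s'%(s['clock'],np.round(s['position'],4),np.degrees(cy),np.degrees(np.arccos(-M[2,2])),t,
      np.round([d[0]*np.cos(y0)+d[1]*np.sin(y0),d[0]*np.sin(y0)-d[1]*np.cos(y0),-d[2]],4),np.round(s['joints'],2)), 'tilt rotvec tool',np.round(R.from_matrix(M.T@R.from_euler('z',cy).as_matrix()@np.diag([1,-1,-1])).as_rotvec(),3),s['gripper_force'],s['width'],np.round(s['force'],1))
E
python3 -c "
from h import *
go(.482,.339,.25,5.3)"
```

```text
clock 0.1 pos [ 0.2799 -0.5583  0.245 ] yaw 26.6 tilt 0.08 | turn 0.372 | shift [ 0.2841 -0.8748 -0.005 ] |n10 [ 1.    0.44  0.02  1.57 -0.01  1.13 -0.08] tilt rotvec tool [-0.001  0.    -0.   ] 0.0 0.9997956062475872 [-0.2  0.1 -0. ]
```

Call:
{"api": "arm_command", "payload": {"targets": [[[0,0,0,0,0,0.124],[0,0,0,0,0,0.124],[0,0,0,0,0,0.124]]], "jaw": 0.0918, "newtons": 20}}

```text
clock: 0.48
position: [0.28, -0.5585, 0.2453]
ee_rot: [-3.138, -0.139, 0.001]
force: [-0.5, 0.4, -0.3]
width: 1.002
gripper_force: 0.0
```

Call:
{"api": "arm_command", "payload": {"targets": [[[0.025,-0.04,0,0,0,0],[0.025,-0.04,0,0,0,0],[0.025,-0.04,0,0,0,0],[0.025,-0.04,0,0,0,0],[0.025,-0.04,0,0,0,0],[0.025,-0.04,0,0,0,0],[0.025,-0.04,0,0,0,0],[0.025,-0.04,0,0,0,0],[0.025,-0.04,0,0,0,0],[0.025,-0.04,0,0,0,0]]]}}

```text
clock: 1.72
position: [0.4923, -0.1358, 0.2456]
ee_rot: [3.138, 0.146, -0.001]
force: [-0.2, -1.3, -0.4]
width: 0.997
gripper_force: 0.0
```

Call:
{"api": "arm_command", "payload": {"targets": [[[0,-0.045,0,0,0,0],[0,-0.045,0,0,0,0],[0,-0.045,0,0,0,0],[0,-0.045,0,0,0,0],[0,-0.045,0,0,0,0],[0,-0.045,0,0,0,0],[0,-0.045,0,0,0,0],[0,-0.045,0,0,0,0],[0,-0.045,0,0,0,0],[0,0,0,0,0,0]]]}}

```text
clock: 2.98
position: [0.4531, 0.2698, 0.2454]
ee_rot: [-3.136, -0.155, 0.001]
force: [0.6, -0.1, 0.0]
width: 0.995
gripper_force: 0.0
```

```bash
python3 -c "
from h import *
go(.482,.339,.14,5.3)"
```

```text
clock 3.0 pos [0.4531 0.2698 0.2454] yaw 5.7 tilt 0.11 | turn 0.006 | shift [ 0.0352 -0.0662  0.1054] |n10 [-0.37  0.3  -0.34  1.79  0.11  1.07 -2.22] tilt rotvec tool [-0.002  0.001 -0.   ] 0.0 0.9948073987091903 [ 0.6 -0.1  0. ]
```

Call:
{"api": "arm_command", "payload": {"targets": [[[0.0176,-0.0331,0,0,0,0.006],[0.0176,-0.0331,0,0,0,0],[0,0,0.03,0,0,0],[0,0,0.03,0,0,0],[0,0,0.025,0,0,0],[0,0,0.02,0,0,0],[0,0,0,0,0,0],[0,0,0,0,0,0]]]}}

```text
clock: 3.98
position: [0.4842, 0.3348, 0.1414]
ee_rot: [-3.139, -0.135, -0.001]
force: [0.8, 0.5, -0.1]
width: 0.996
gripper_force: 0.0
```

Run:
```python
from h import *
go(.482,.339,.14,5.3)
im=arm.get_image('wrist');cv2.imwrite('pics/w1.png',im['pixels'][:,:,::-1])
```

```text
clock 4.0 pos [0.4842 0.3348 0.1414] yaw 4.9 tilt 0.03 | turn -0.006 | shift [-0.0018 -0.0044  0.0014] |n10 [-0.47  0.5  -0.32  1.77  0.19  0.9  -2.36] tilt rotvec tool [-0.    -0.001  0.   ] 0.0 0.9960579546179459 [ 0.8  0.5 -0.1]
```

View pics/w1.png

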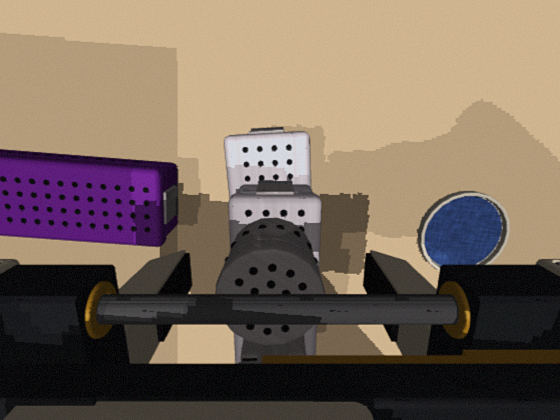

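The drum's lid is at (270,270), between the open fingers and slightly left of centre (about 4 mm). The purple box is at left, clear of the finger.

Call:
{"api": "arm_command", "payload": {"targets": [[[-0.0018,-0.0044,0.0014,0,0,0],[0,0,0,0,0,0]]]}}

```text
clock: 4.28
position: [0.4813, 0.34, 0.1398]
ee_rot: [-3.138, -0.137, -0.001]
force: [0.5, 0.7, -0.1]
width: 0.999
gripper_force: 0.0
```

Call:
{"api": "arm_command", "payload": {"targets": [[[0,0,0,0,0,0],[0,0,0,0,0,0],[0,0,0,0,0,0],[0,0,0,0,0,0],[0,0,0,0,0,0],[0,0,0,0,0,0],[0,0,0,0,0,0],[0,0,0,0,0,0]]], "jaw": 0.03, "newtons": 20}}

```text
clock: 5.28
position: [0.4815, 0.3392, 0.1393]
ee_rot: [3.139, 0.136, -0.0]
force: [1.5, -1.1, -0.2]
width: 0.543
gripper_force: 20.0
```

Run:
```python
from h import *
go(.4745,.168,.2,5.3)
```

```text
clock 5.3 pos [0.4815 0.3392 0.1393] yaw 5.0 tilt 0.01 | turn -0.006 | shift [-0.0228  0.1699 -0.0607] |n10 [-0.48  0.51 -0.32  1.77  0.19  0.9  -2.37] tilt rotvec tool [0. 0. 0.] 20.00005066394806 0.5434365234443451 [ 1.5 -1.1 -0.2]
```

Call:
{"api": "arm_command", "payload": {"targets": [[[0,0,-0.01,0,0,0],[0,0,-0.025,0,0,0],[0,0,-0.025,0,0,0],[-0.003,0.02,0,0,0,0],[-0.005,0.04,0,0,0,0],[-0.005,0.04,0,0,0,0],[-0.005,0.04,0,0,0,0],[-0.005,0.03,0,0,0,0],[0,0,0,0,0,0],[0,0,0,0,0,0]]]}}

```text
clock: 6.52
position: [0.473, 0.1677, 0.1991]
ee_rot: [-3.139, -0.135, 0.0]
force: [-0.2, 1.2, -0.2]
width: 0.541
gripper_force: 20.0
```

Run:
```python
from h import *
go(.4745,.168,.0405,5.3)
```

```text
clock 6.5 pos [0.473  0.1677 0.1991] yaw 4.9 tilt 0.02 | turn -0.006 | shift [ 0.0016 -0.0002  0.1586] |n10 [-0.2   0.31 -0.31  1.91  0.12  0.94 -2.05] tilt rotvec tool [-0.  0. -0.] 20.000025629997253 0.5410819366960132 [-0.2  1.2 -0.2]
```

Call:
{"api": "arm_command", "payload": {"targets": [[[0.0016,0,0.03,0,0,0],[0,0,0.035,0,0,0],[0,0,0.035,0,0,0],[0,0,0.03,0,0,0],[0,0,0.015,0,0,0],[0,0,0.008,0,0,0],[0,0,0,0,0,0],[0,0,0,0,0,0]]]}}

```text
clock: 7.52
position: [0.4755, 0.1684, 0.0472]
ee_rot: [-3.138, -0.136, -0.002]
force: [-0.4, 0.4, -0.5]
width: 0.542
gripper_force: 20.0
```

Call:
{"api": "arm_command", "payload": {"targets": [[[0,0,0.002,0,0,0],[0,0,0.001,0,0,0],[0,0,0.001,0,0,0],[0,0,0,0,0,0],[0,0,0,0,0,0]]]}}

```text
clock: 8.15
position: [0.4749, 0.1681, 0.0423]
ee_rot: [3.139, 0.136, -0.0]
force: [0.0, -0.5, -1.6]
width: 0.541
gripper_force: 20.0
```

Run:
```python
from h import *
go(.4745,.168,.0405,5.3)
im=arm.get_image('side');cv2.imwrite('pics/s1.png',cv2.resize(im['pixels'][150:350,180:400,::-1],(770,700))[:600])
P,h=measure(im)
im2=arm.get_image('top');P2,h=measure(im2)
for P in (P,P2):
  z=P[...,2];a=(abs(P[...,1]-.168)<.05)&(abs(P[...,0]-.4745)<.05)
```

```text
clock 8.2 pos [0.4749 0.1681 0.0423] yaw 5.0 tilt 0.00 | turn -0.006 | shift [-0.0004  0.      0.0018] |n10 [-0.26  0.53 -0.25  2.05  0.23  0.58 -2.16] tilt rotvec tool [0. 0. 0.] 19.999910295009613 0.5413345324327913 [ 0.  -0.5 -1.6]
```

View pics/s1.png

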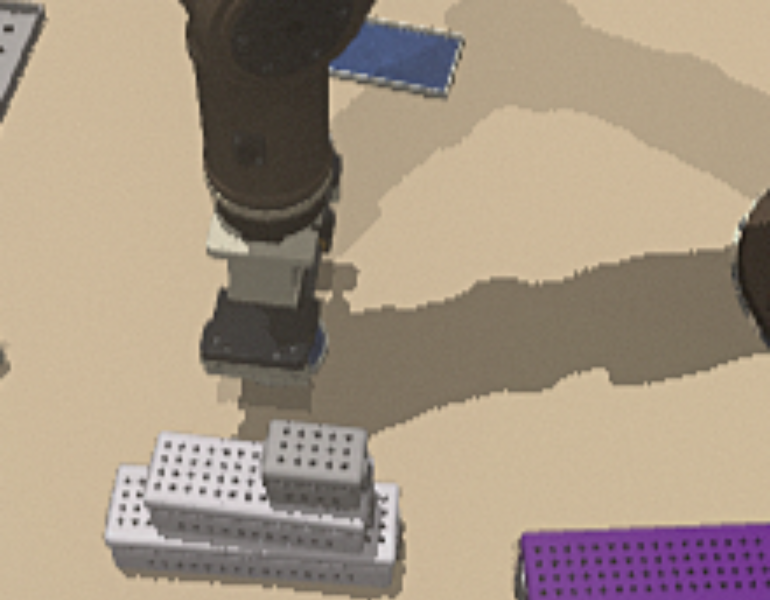

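The drum has left the stack and is in the gripper over its tray. The needle case stands undisturbed at (318,465).

Call:
{"api": "arm_command", "payload": {"targets": [[[0,0,0.001,0,0,0],[0,0,0.001,0,0,0],[0,0,0,0,0,0],[0,0,0,0,0,0]]]}}

```text
clock: 8.75
position: [0.4749, 0.1681, 0.0403]
ee_rot: [3.139, 0.136, -0.0]
force: [0.9, -0.7, -0.9]
width: 0.54
gripper_force: 20.0
```

Call:
{"api": "arm_command", "payload": {"targets": [[[0,0,0.0005,0,0,0],[0,0,0,0,0,0],[0,0,0,0,0,0]]]}}

```text
clock: 9.12
position: [0.4749, 0.1681, 0.0402]
ee_rot: [3.139, 0.136, 0.0]
force: [-1.2, -1.9, 6.7]
width: 0.539
gripper_force: 20.0
```

Call:
{"api": "arm_command", "payload": {"targets": [[[0,0,0.0005,0,0,0],[0,0,0,0,0,0],[0,0,0,0,0,0]]]}}

```text
clock: 9.5
position: [0.4749, 0.1681, 0.0402]
ee_rot: [3.138, 0.136, 0.001]
force: [-4.3, -1.3, 13.9]
width: 0.543
gripper_force: 20.0
```

Call:
{"api": "arm_command", "payload": {"targets": [[[0,0,-0.0006,0,0,0],[0,0,0,0,0,0],[0,0,0,0,0,0],[0,0,0,0,0,0],[0,0,0,0,0,0],[0,0,0,0,0,0]]], "jaw": 0.08}}

```text
clock: 10.25
position: [0.4749, 0.1681, 0.0399]
ee_rot: [3.139, 0.136, -0.0]
force: [-0.5, -0.3, -0.6]
width: 0.868
gripper_force: 0.0
```

Call:
{"api": "arm_command", "payload": {"targets": [[[0,0,-0.01,0,0,0],[0,0,-0.03,0,0,0],[0,0,-0.04,0,0,0],[0,0,-0.04,0,0,0],[0,0,-0.04,0,0,0],[0,0,-0.02,0,0,0],[0,0,0,0,0,0],[0,0,0,0,0,0]]]}}

```text
clock: 11.25
position: [0.4744, 0.1678, 0.2194]
ee_rot: [3.138, 0.136, -0.001]
force: [-0.4, 0.4, 0.3]
width: 0.87
gripper_force: 0.0
```

Run:
```python
from h import *
go(.4057,.331,.138,5.5)
im=arm.get_image('side');P,h=measure(im);z=P[...,2]
comps((z>.04)&(z<.07)&(abs(P[...,1]-.168)<.06)&(abs(P[...,0]-.4745)<.06),P)
comps((z>.14)&(z<.16)&(abs(P[...,1]-.331)<.06)&(abs(P[...,0]-.4057)<.06),P)
```

```text
clock 11.2 pos [0.4744 0.1678 0.2194] yaw 5.0 tilt 0.05 | turn -0.009 | shift [-0.0527 -0.169   0.0814] |n10 [-0.19  0.29 -0.32  1.88  0.11  0.99 -2.04] tilt rotvec tool [0.    0.001 0.   ] 0.0 0.8702542208280851 [-0.4  0.4  0.3]
[259. 239.] (array([476.2, 169.7]), array([46., 46.]), -76.4, np.float64(52.2), 256)
[270. 279.] (array([406. , 330.2]), array([67.3, 40.2]), 5.8, np.float64(149.4), 515)
```

Call:
{"api": "arm_command", "payload": {"targets": [[[-0.0105,-0.034,0,0,0,-0.009],[-0.0105,-0.034,0,0,0,0],[-0.0105,-0.034,0,0,0,0],[-0.0105,-0.034,0,0,0,0],[-0.0105,-0.033,0,0,0,0],[0,0,0,0,0,0],[0,0,0.03,0,0,0],[0,0,0.02,0,0,0],[0,0,0,0,0,0],[0,0,0,0,0,0]]]}}

```text
clock: 12.55
position: [0.4071, 0.3312, 0.1702]
ee_rot: [3.138, 0.15, 0.0]
force: [-0.2, 0.4, 0.5]
width: 0.872
gripper_force: 0.0
```

Run:
```python
from h import *
go(.4057,.3305,.138,5.5)
```

```text
clock 12.6 pos [0.4071 0.3312 0.1702] yaw 5.5 tilt 0.01 | turn -0.001 | shift [-0.0015  0.0005  0.0322] |n10 [-0.49  0.39 -0.38  1.89  0.18  0.9  -2.44] tilt rotvec tool [ 0. -0. -0.] 0.0 0.8724484339835067 [-0.2  0.4  0.5]
```

Call:
{"api": "arm_command", "payload": {"targets": [[[-0.0015,0.0005,0.012,0,0,0],[0,0,0.015,0,0,0],[0,0,0.005,0,0,0],[0,0,0,0,0,0],[0,0,0,0,0,0]]]}}

```text
clock: 13.18
position: [0.4054, 0.331, 0.1381]
ee_rot: [-3.138, -0.15, -0.0]
force: [-0.1, -0.7, -0.5]
width: 0.877
gripper_force: 0.0
```

Call:
{"api": "arm_command", "payload": {"targets": [[[0,0,0,0,0,0],[0,0,0,0,0,0],[0,0,0,0,0,0],[0,0,0,0,0,0],[0,0,0,0,0,0],[0,0,0,0,0,0],[0,0,0,0,0,0],[0,0,0,0,0,0]]], "jaw": 0.025}}

```text
clock: 14.18
position: [0.4053, 0.3307, 0.1379]
ee_rot: [3.138, 0.15, -0.0]
force: [-0.2, -1.1, 1.6]
width: 0.438
gripper_force: 20.0
```

Run:
```python
from h import *
go(.515,-.0075,.2,16.2)
```

```text
clock 14.2 pos [0.4053 0.3307 0.1379] yaw 5.5 tilt 0.01 | turn -0.187 | shift [ 0.011   0.3554 -0.0621] |n10 [-0.5   0.42 -0.37  1.92  0.2   0.83 -2.46] tilt rotvec tool [0. 0. 0.] 19.99539166688919 0.4381761372159823 [-0.2 -1.1  1.6]
```

Call:
{"api": "arm_command", "payload": {"targets": [[[0,0,-0.01,0,0,0],[0,0,-0.025,0,0,0],[0,0,-0.025,0,0,0],[0,0,0,0,0,-0.0935],[0,0,0,0,0,-0.0935],[0.001,0.02,0,0,0,0],[0.001,0.04,0,0,0,0],[0.001,0.04,0,0,0,0],[0.001,0.04,0,0,0,0],[0.001,0.04,0,0,0,0]]]}}

```text
clock: 15.42
position: [0.4607, 0.1582, 0.1985]
ee_rot: [-3.11, -0.443, -0.001]
force: [0.8, -0.0, -2.1]
width: 0.433
gripper_force: 20.0
```

Call:
{"api": "arm_command", "payload": {"targets": [[[0.001,0.04,0,0,0,0],[0.001,0.04,0,0,0,0],[0.001,0.04,0,0,0,0],[0.001,0.03,0,0,0,0],[0.002,0.02,0,0,0,0],[0,0,0,0,0,0],[0,0,0,0,0,0]]]}}

```text
clock: 16.3
position: [0.5133, -0.0012, 0.1981]
ee_rot: [-3.109, -0.444, -0.0]
force: [0.8, -0.1, -0.7]
width: 0.434
gripper_force: 20.0
```

Run:
```python
from h import *
go(.515,-.0075,.039,16.2)
```

```text
clock 16.3 pos [ 0.5133 -0.0012  0.1981] yaw 16.2 tilt 0.04 | turn 0.001 | shift [-1.000e-04  6.600e-03  1.591e-01] |n10 [ 0.14  0.33 -0.3   1.89  0.12  0.95 -1.51] tilt rotvec tool [-0.001 -0.     0.   ] 19.994731843471527 0.4342367242129779 [ 0.8 -0.1 -0.7]
```

Call:
{"api": "arm_command", "payload": {"targets": [[[0,0.0066,0.03,0,0,0],[0,0,0.035,0,0,0],[0,0,0.035,0,0,0],[0,0,0.03,0,0,0],[0,0,0.015,0,0,0],[0,0,0.007,0,0,0],[0,0,0.003,0,0,0],[0,0,0.002,0,0,0],[0,0,0,0,0,0],[0,0,0,0,0,0]]]}}

```text
clock: 17.55
position: [0.5156, -0.0087, 0.0413]
ee_rot: [3.11, 0.442, 0.001]
force: [-0.1, 0.1, -0.5]
width: 0.435
gripper_force: 20.0
```

Run:
```python
from h import *
go(.515,-.0075,.039,16.2)
```

```text
clock 17.6 pos [ 0.5156 -0.0087  0.0413] yaw 16.2 tilt 0.04 | turn -0.000 | shift [-0.0003 -0.0013  0.0023] |n10 [ 0.09  0.54 -0.24  2.03  0.22  0.59 -1.59] tilt rotvec tool [ 0.    -0.001 -0.   ] 19.994594156742096 0.43509276306005423 [-0.1  0.1 -0.5]
```

Call:
{"api": "arm_command", "payload": {"targets": [[[0,-0.001,0.001,0,0,0],[0,0,0.001,0,0,0],[0,0,0,0,0,0],[0,0,0,0,0,0]]]}}

```text
clock: 18.05
position: [0.5151, -0.0076, 0.0389]
ee_rot: [-3.11, -0.443, -0.0]
force: [-0.3, 0.6, 0.6]
width: 0.434
gripper_force: 20.0
```

Call:
{"api": "arm_command", "payload": {"targets": [[[0,0,0.0005,0,0,0],[0,0,0,0,0,0],[0,0,0,0,0,0]]]}}

```text
clock: 18.42
position: [0.5152, -0.0076, 0.0389]
ee_rot: [3.11, 0.443, 0.0]
force: [-2.7, 0.5, 7.9]
width: 0.435
gripper_force: 20.0
```

Call:
{"api": "arm_command", "payload": {"targets": [[[0,0,0.0005,0,0,0],[0,0,0,0,0,0],[0,0,0,0,0,0]]]}}

```text
clock: 18.8
position: [0.5151, -0.0076, 0.0389]
ee_rot: [3.11, 0.443, 0.001]
force: [-5.3, -0.1, 15.3]
width: 0.434
gripper_force: 20.0
```

Call:
{"api": "arm_command", "payload": {"targets": [[[0,0,-0.0008,0,0,0],[0,0,0,0,0,0],[0,0,0,0,0,0],[0,0,0,0,0,0],[0,0,0,0,0,0],[0,0,0,0,0,0]]], "jaw": 0.08}}

```text
clock: 19.55
position: [0.5151, -0.0076, 0.0387]
ee_rot: [-3.11, -0.443, 0.0]
force: [0.4, -0.5, -0.4]
width: 0.869
gripper_force: 0.0
```

Call:
{"api": "arm_command", "payload": {"targets": [[[0,0,-0.01,0,0,0],[0,0,-0.03,0,0,0],[0,0,-0.04,0,0,0],[0,0,-0.04,0,0,0],[0,0,-0.01,0,0,0.097],[0,0,0,0,0,0.097],[0,0,0,0,0,0]]]}}

```text
clock: 20.42
position: [0.5151, -0.0076, 0.1695]
ee_rot: [3.138, 0.14, 0.001]
force: [-0.5, 0.3, -0.3]
width: 0.871
gripper_force: 0.0
```

Run:
```python
from h import *
go(.444,.3337,.09,5.1)
im=arm.get_image('side');P,h=measure(im);z=P[...,2]
comps((z>.04)&(z<.07)&(abs(P[...,1]-.0)<.06)&(abs(P[...,0]-.515)<.06),P)
comps((z>.085)&(z<.12)&(abs(P[...,1]-.331)<.06)&(abs(P[...,0]-.44)<.1),P)
comps((z>.085)&(z<.12)&(abs(P[...,1]-.331)<.06)&(abs(P[...,0]-.44)<.1),measure(arm.get_image('top'))[0]) if 0 else None
```

```text
clock 20.4 pos [ 0.5151 -0.0076  0.1695] yaw 5.1 tilt 0.05 | turn 0.000 | shift [-0.0405 -0.3463  0.0795] |n10 [ 0.11  0.36 -0.25  1.92  0.11  0.88 -1.68] tilt rotvec tool [ 0.    -0.001 -0.   ] 0.0 0.8705696737546633 [-0.5  0.3 -0.3]
[260. 189.] (array([515.7,  -5.7]), array([67.2, 44.3]), 22.5, np.float64(50.3), 261)
[254. 287.] (array([444.3, 333.2]), array([151.7,  55.6]), 4.9, np.float64(101.6), 1467)
```

Call:
{"api": "arm_command", "payload": {"targets": [[[-0.004,-0.03,0,0,0,0],[-0.004,-0.04,0,0,0,0],[-0.004,-0.04,0,0,0,0],[-0.004,-0.04,0,0,0,0],[-0.004,-0.04,0,0,0,0],[-0.004,-0.04,0,0,0,0],[-0.004,-0.04,0,0,0,0],[-0.004,-0.04,0,0,0,0],[-0.0085,-0.036,0,0,0,0],[0,0,0,0,0,0]]]}}

```text
clock: 21.72
position: [0.4422, 0.3368, 0.1687]
ee_rot: [-3.136, -0.151, 0.002]
force: [-0.1, 0.0, -0.5]
width: 0.873
gripper_force: 0.0
```

Call:
{"api": "arm_command", "payload": {"targets": [[[0,0,0.02,0,0,0],[0,0,0.02,0,0,0],[0,0,0,0,0,0],[0,0,0,0,0,0]]]}}

```text
clock: 22.22
position: [0.4446, 0.3331, 0.1293]
ee_rot: [-3.138, -0.139, -0.001]
force: [0.8, 0.1, 0.1]
width: 0.876
gripper_force: 0.0
```

Run:
```python
from h import *
go(.444,.3337,.089,5.1)
im=arm.get_image('top');P,h=measure(im);z=P[...,2]
comps((z>.04)&(z<.07)&(abs(P[...,1]-.0)<.06)&(abs(P[...,0]-.515)<.06),P)
comps((z>.04)&(z<.07)&(abs(P[...,1]-.168)<.06)&(abs(P[...,0]-.475)<.06),P)
cv2.imwrite('pics/t2.png',cv2.resize(im['pixels'][140:250,170:340,::-1],(800,518),interpolation=cv2.INTER_CUBIC))
```

```text
clock 22.2 pos [0.4446 0.3331 0.1293] yaw 5.1 tilt 0.02 | turn -0.000 | shift [-0.0005 -0.0007  0.0403] |n10 [-0.5   0.47 -0.33  1.86  0.2   0.84 -2.41] tilt rotvec tool [-0. -0.  0.] 0.0 0.8755183362078323 [0.8 0.1 0.1]
[317. 183.] (array([515.5,  -5.5]), array([66.1, 40.5]), 15.4, np.float64(49.7), 297)
[258. 198.] (array([474.9, 169.2]), array([47.4, 47.3]), -89.0, np.float64(52.2), 223)
```

View pics/t2.png

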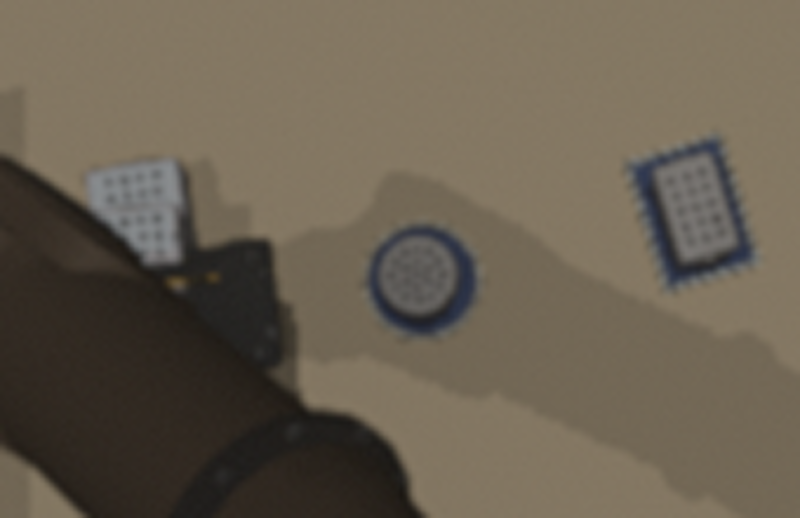

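The drum (418,275) and the needle case (697,210) both stand in their trays, inside the rims. Next is the short case.

Call:
{"api": "arm_command", "payload": {"targets": [[[-0.0005,-0.0007,0.015,0,0,0],[0,0,0.015,0,0,0],[0,0,0.01,0,0,0],[0,0,0,0,0,0],[0,0,0,0,0,0]]]}}

```text
clock: 22.9
position: [0.4436, 0.3342, 0.0888]
ee_rot: [-3.138, -0.14, -0.0]
force: [-0.5, 0.4, -0.1]
width: 0.873
gripper_force: 0.0
```

Call:
{"api": "arm_command", "payload": {"targets": [[[0,0,0,0,0,0],[0,0,0,0,0,0],[0,0,0,0,0,0],[0,0,0,0,0,0],[0,0,0,0,0,0],[0,0,0,0,0,0],[0,0,0,0,0,0]]], "jaw": 0.035, "newtons": 35}}

```text
clock: 23.78
position: [0.4437, 0.3338, 0.0889]
ee_rot: [3.138, 0.139, 0.0]
force: [-1.7, -3.1, 5.7]
width: 0.584
gripper_force: 35.0
```

Run:
```python
from h import *
go(.4758,-.167,.15,-2.5)
```

```text
clock 23.8 pos [0.4437 0.3338 0.0889] yaw 5.1 tilt 0.02 | turn 0.132 | shift [ 0.054   0.499  -0.0611] |n10 [-0.51  0.53 -0.31  1.89  0.23  0.76 -2.44] tilt rotvec tool [ 0. -0. -0.] 34.99908685684204 0.5843032301336173 [-1.7 -3.1  5.7]
```

Call:
{"api": "arm_command", "payload": {"targets": [[[0,0,-0.01,0,0,0],[0,0,-0.025,0,0,0],[0,0,-0.025,0,0,0],[0,0,-0.02,0,0,0.066],[0,0,0,0,0,0.066],[0.003,0.02,0,0,0,0],[0.004,0.04,0,0,0,0],[0.004,0.04,0,0,0,0],[0.004,0.04,0,0,0,0],[0.004,0.04,0,0,0,0]]]}}

```text
clock: 25.02
position: [0.4541, 0.1509, 0.1685]
ee_rot: [3.14, -0.067, -0.001]
force: [1.4, -0.1, -4.3]
width: 0.587
gripper_force: 35.0
```

Call:
{"api": "arm_command", "payload": {"targets": [[[0.005,0.04,0,0,0,0],[0.005,0.04,0,0,0,0],[0.005,0.04,0,0,0,0],[0.005,0.04,0,0,0,0],[0.005,0.04,0,0,0,0],[0.005,0.04,0,0,0,0],[0.005,0.03,0,0,0,0],[0,0.02,0,0,0,0],[0,0,0,0,0,0],[0,0,0,0,0,0]]]}}

```text
clock: 26.28
position: [0.4766, -0.1373, 0.1686]
ee_rot: [-3.14, 0.067, 0.001]
force: [-0.4, 0.4, -3.9]
width: 0.586
gripper_force: 35.0
```

Run:
```python
from h import *
go(.4758,-.167,.04,-2.5)
```

```text
clock 26.3 pos [ 0.4766 -0.1373  0.1686] yaw -2.4 tilt 0.05 | turn 0.001 | shift [0.0005 0.0297 0.1286] |n10 [ 0.3   0.32 -0.16  1.97  0.07  0.86 -1.51] tilt rotvec tool [-0.001  0.001 -0.   ] 34.99676048755646 0.5863744476777545 [-0.4  0.4 -3.9]
```

Call:
{"api": "arm_command", "payload": {"targets": [[[0.0005,0.0297,0,0,0,0],[0,0,0,0,0,0],[0,0,0.03,0,0,0],[0,0,0.035,0,0,0],[0,0,0.03,0,0,0],[0,0,0.015,0,0,0],[0,0,0.008,0,0,0],[0,0,0.004,0,0,0],[0,0,0.002,0,0,0],[0,0,0,0,0,0]]]}}

```text
clock: 27.52
position: [0.4767, -0.1677, 0.0452]
ee_rot: [3.141, -0.068, 0.001]
force: [0.4, 0.0, -3.4]
width: 0.586
gripper_force: 35.0
```

Run:
```python
from h import *
im=arm.get_image('side')
go(.4758,-.167,.04,-2.5)
cv2.imwrite('pics/s3.png',cv2.resize(im['pixels'][90:240,200:400,::-1],(800,600)))
```

```text
clock 27.6 pos [ 0.4767 -0.1677  0.0452] yaw -2.5 tilt 0.05 | turn 0.000 | shift [-0.0009 -0.0006  0.0052] |n10 [ 0.33  0.52 -0.12  2.06  0.11  0.57 -1.49] tilt rotvec tool [ 0.    -0.001 -0.   ] 34.996654987335205 0.5839350658707343 [ 0.7  0.4 -3.7]
```

View pics/s3.png

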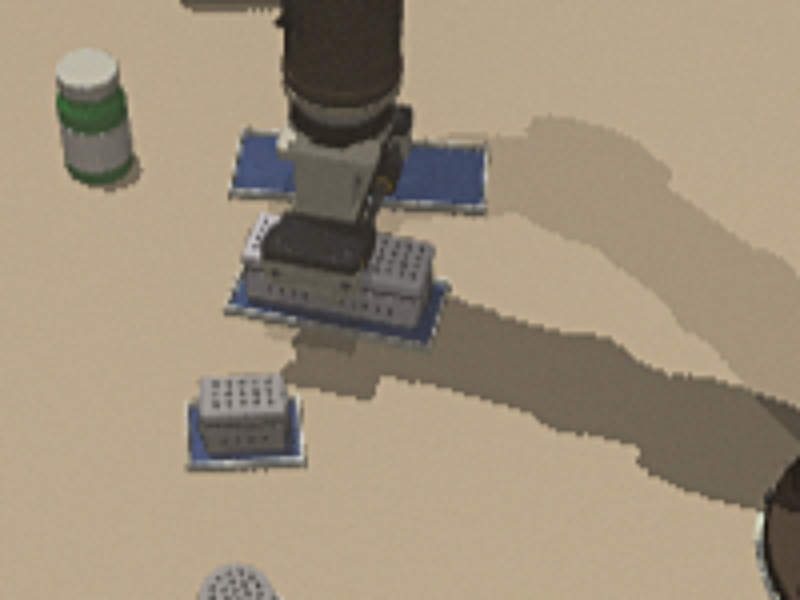

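The short case (340,275) hangs level just above its tray floor, inside the rim. I'll lower it to contact.

Call:
{"api": "arm_command", "payload": {"targets": [[[-0.0009,-0.0006,0.002,0,0,0],[0,0,0.0015,0,0,0],[0,0,0.001,0,0,0],[0,0,0,0,0,0],[0,0,0,0,0,0]]]}}

```text
clock: 28.2
position: [0.4755, -0.1669, 0.0402]
ee_rot: [3.141, -0.068, 0.0]
force: [0.0, -0.5, -3.0]
width: 0.587
gripper_force: 35.0
```

Call:
{"api": "arm_command", "payload": {"targets": [[[0,0,0.0007,0,0,0],[0,0,0,0,0,0],[0,0,0,0,0,0]]]}}

```text
clock: 28.58
position: [0.4756, -0.1669, 0.0398]
ee_rot: [3.141, -0.068, 0.0]
force: [-2.2, 0.4, 6.0]
width: 0.585
gripper_force: 35.0
```

Call:
{"api": "arm_command", "payload": {"targets": [[[0,0,0.0005,0,0,0],[0,0,0,0,0,0],[0,0,0,0,0,0]]]}}

```text
clock: 28.95
position: [0.4756, -0.1669, 0.0398]
ee_rot: [3.141, -0.068, 0.001]
force: [-5.0, 1.2, 13.4]
width: 0.586
gripper_force: 35.0
```

Contact at the expected height, so I'll release it, retreat and go to the long case (yaw 8°).

Call:
{"api": "arm_command", "payload": {"targets": [[[0,0,-0.0008,0,0,0],[0,0,0,0,0,0],[0,0,0,0,0,0],[0,0,0,0,0,0],[0,0,0,0,0,0],[0,0,0,0,0,0]]], "jaw": 0.086}}

```text
clock: 29.7
position: [0.4755, -0.1669, 0.0398]
ee_rot: [3.141, -0.068, -0.0]
force: [-0.8, -0.0, -0.2]
width: 0.942
gripper_force: 0.0
```

Call:
{"api": "arm_command", "payload": {"targets": [[[0,0,-0.01,0,0,0],[0,0,-0.03,0,0,0],[0,0,-0.04,0,0,0],[0,0,-0.04,0,0,-0.0915],[0,0,0,0,0,-0.0915],[0,0,0,0,0,0]]]}}

```text
clock: 30.45
position: [0.4756, -0.167, 0.1608]
ee_rot: [3.134, 0.218, 0.002]
force: [0.5, -1.4, 0.1]
width: 0.936
gripper_force: 0.0
```

Run:
```python
from h import *
go(.4505,.335,.04,8)
im=arm.get_image('side');P,h=measure(im);z=P[...,2]
comps((z>.04)&(z<.07)&(abs(P[...,1]-.334)<.08)&(abs(P[...,0]-.45)<.12)&(h[...,1]<70),P)
im=arm.get_image('top');P,h=measure(im);z=P[...,2]
comps((z>.04)&(z<.07)&(abs(P[...,1]-.334)<.08)&(abs(P[...,0]-.45)<.12)&(h[...,1]<70),P)
```

```text
clock 30.4 pos [ 0.4756 -0.167   0.1608] yaw 8.0 tilt 0.08 | turn -0.001 | shift [ 0.045  -0.5006  0.1208] |n10 [ 0.39  0.35 -0.2   1.96  0.09  0.85 -1.29] tilt rotvec tool [ 0.001 -0.001 -0.   ] 0.0 0.9358856319258193 [ 0.5 -1.4  0.1]
[252. 297.] (array([450.9, 334.5]), array([203.6,  62.1]), 7.9, np.float64(51.8), 2003)
[202. 207.] (array([450.5, 335.4]), array([203.7,  61.4]), 8.0, np.float64(50.7), 1380)
```

Call:
{"api": "arm_command", "payload": {"targets": [[[0.004,-0.03,0,0,0,0],[0.004,-0.045,0,0,0,0],[0.004,-0.045,0,0,0,0],[0.004,-0.045,0,0,0,0],[0.004,-0.045,0,0,0,0],[0.004,-0.045,0,0,0,0],[0.004,-0.045,0,0,0,0],[0.004,-0.045,0,0,0,0],[0.004,-0.045,0,0,0,0],[0.004,-0.045,0,0,0,0]]]}}

```text
clock: 31.8
position: [0.454, 0.2706, 0.1592]
ee_rot: [3.133, 0.216, -0.002]
force: [0.9, 0.4, -0.1]
width: 0.938
gripper_force: 0.0
```

Call:
{"api": "arm_command", "payload": {"targets": [[[0.005,-0.045,0,0,0,0],[0,-0.02,0,0,0,0],[0,0,0.03,0,0,0],[0,0,0.03,0,0,0],[0,0,0,0,0,0],[0,0,0,0,0,0]]]}}

```text
clock: 32.55
position: [0.4508, 0.3344, 0.1005]
ee_rot: [3.134, 0.218, 0.0]
force: [0.7, 0.7, 0.3]
width: 0.935
gripper_force: 0.0
```

Run:
```python
from h import *
go(.4507,.335,.039,8)
im=arm.get_image('wrist');cv2.imwrite('pics/w4.png',im['pixels'][:,:,::-1])
```

```text
clock 32.5 pos [0.4508 0.3344 0.1005] yaw 8.0 tilt 0.02 | turn -0.001 | shift [ 0.     -0.0006  0.0615] |n10 [-0.5   0.52 -0.32  1.87  0.22  0.79 -2.37] tilt rotvec tool [ 0. -0. -0.] 0.0 0.935043810279339 [0.7 0.7 0.3]
```

View pics/w4.png

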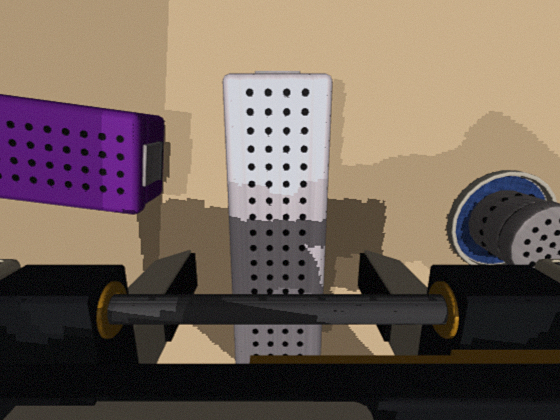

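The long case (277,150) is centred between the fingers, with the purple box clear at left. Going down to grip.

Call:
{"api": "arm_command", "payload": {"targets": [[[0,-0.0006,0.02,0,0,0],[0,0,0.02,0,0,0],[0,0,0.015,0,0,0],[0,0,0.0065,0,0,0],[0,0,0,0,0,0],[0,0,0,0,0,0]]]}}

```text
clock: 33.35
position: [0.4507, 0.3354, 0.039]
ee_rot: [-3.133, -0.219, -0.001]
force: [-0.4, 0.2, 0.3]
width: 0.936
gripper_force: 0.0
```

Call:
{"api": "arm_command", "payload": {"targets": [[[0,0,0,0,0,0],[0,0,0,0,0,0],[0,0,0,0,0,0],[0,0,0,0,0,0],[0,0,0,0,0,0],[0,0,0,0,0,0],[0,0,0,0,0,0]]], "jaw": 0.04, "newtons": 45}}

```text
clock: 34.22
position: [0.4504, 0.3348, 0.0384]
ee_rot: [3.134, 0.219, 0.0]
force: [-0.1, -3.1, 5.6]
width: 0.651
gripper_force: 45.0
```

Call:
{"api": "arm_command", "payload": {"targets": [[[0,0,-0.01,0,0,0],[0,0,-0.025,0,0,0],[0,0,-0.025,0,0,0],[0,0,-0.03,0,0,0],[0,0,-0.03,0,0,0.028],[0,0,0,0,0,0],[0,0,0,0,0,0]]]}}

```text
clock: 35.1
position: [0.4497, 0.3345, 0.1571]
ee_rot: [3.136, 0.176, -0.002]
force: [-0.0, -0.2, -6.1]
width: 0.654
gripper_force: 45.0
```

Run:
```python
from h import *
go(.489,-.3265,.16,6.4)
```

```text
clock 35.1 pos [0.4497 0.3345 0.1571] yaw 6.4 tilt 0.10 | turn 0.001 | shift [-0.0346  0.6613 -0.0029] |n10 [-0.49  0.45 -0.33  1.82  0.18  0.91 -2.36] tilt rotvec tool [0.001 0.001 0.   ] 44.998499751091 0.6544394701402807 [-0.  -0.2 -6.1]
```

Call:
{"api": "arm_command", "payload": {"targets": [[[-0.002,0.02,0,0,0,0],[-0.002,0.04,0,0,0,0],[-0.002,0.04,0,0,0,0],[-0.002,0.04,0,0,0,0],[-0.002,0.04,0,0,0,0],[-0.002,0.04,0,0,0,0],[-0.002,0.04,0,0,0,0],[-0.002,0.04,0,0,0,0],[-0.002,0.04,0,0,0,0],[-0.002,0.04,0,0,0,0]]]}}

```text
clock: 36.35
position: [0.4714, -0.047, 0.1573]
ee_rot: [3.137, 0.175, -0.003]
force: [0.6, -0.1, -5.4]
width: 0.649
gripper_force: 45.0
```

Call:
{"api": "arm_command", "payload": {"targets": [[[-0.002,0.04,0,0,0,0],[-0.002,0.04,0,0,0,0],[-0.002,0.04,0,0,0,0],[-0.002,0.04,0,0,0,0],[-0.002,0.04,0,0,0,0],[-0.002,0.04,0,0,0,0],[-0.002,0.03,0,0,0,0],[0,0.01,0,0,0,0],[0,0,0,0,0,0],[0,0,0,0,0,0]]]}}

```text
clock: 37.6
position: [0.4899, -0.323, 0.1578]
ee_rot: [-3.135, -0.178, 0.001]
force: [0.6, 0.4, -6.0]
width: 0.652
gripper_force: 45.0
```

Run:
```python
from h import *
go(.489,-.3265,.0415,6.4)
```

```text
clock 37.6 pos [ 0.4899 -0.323   0.1578] yaw 6.5 tilt 0.09 | turn 0.002 | shift [-0.0013  0.0033  0.1163] |n10 [ 0.6   0.47 -0.15  1.76  0.08  0.92 -1.04] tilt rotvec tool [-0.001  0.001 -0.   ] 44.99841392040253 0.6517978203659394 [ 0.6  0.4 -6. ]
```

Call:
{"api": "arm_command", "payload": {"targets": [[[-0.0013,0.0033,0.02,0,0,0.002],[0,0,0.03,0,0,0],[0,0,0.03,0,0,0],[0,0,0.018,0,0,0],[0,0,0.008,0,0,0],[0,0,0.004,0,0,0],[0,0,0.002,0,0,0],[0,0,0,0,0,0],[0,0,0,0,0,0]]]}}

```text
clock: 38.72
position: [0.4894, -0.3282, 0.0468]
ee_rot: [3.136, 0.172, 0.001]
force: [0.5, 0.1, -5.0]
width: 0.648
gripper_force: 45.0
```

Run:
```python
from h import *
im=arm.get_image('side')
go(.489,-.3265,.0415,6.4)
cv2.imwrite('pics/s5.png',cv2.resize(im['pixels'][70:220,200:400,::-1],(800,600)))
```

```text
clock 38.8 pos [ 0.4894 -0.3282  0.0468] yaw 6.3 tilt 0.04 | turn -0.002 | shift [-0.0002 -0.0017  0.0053] |n10 [ 0.59  0.61 -0.13  1.85  0.12  0.69 -1.07] tilt rotvec tool [ 0.    -0.001 -0.   ] 44.99841928482056 0.6529814005341528 [ 0.3 -0.5 -5.5]
```

View pics/s5.png

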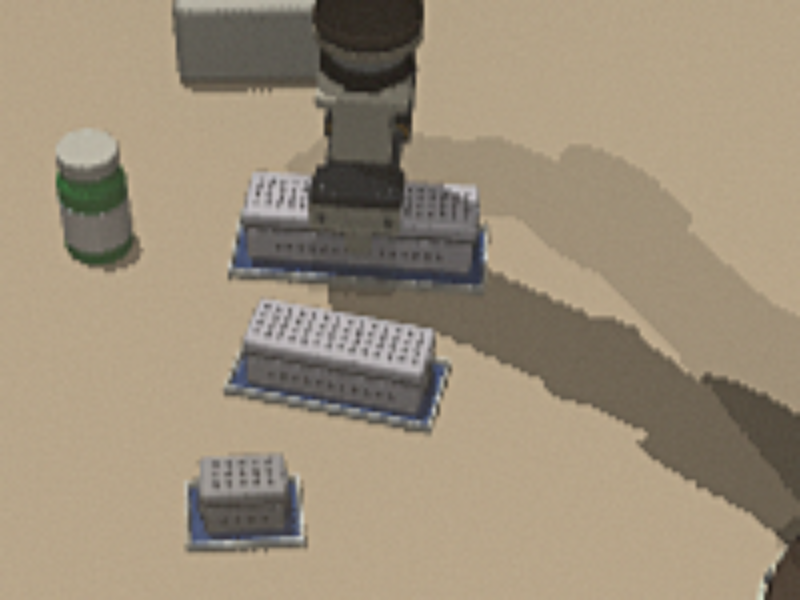

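The long case (360,225) is inside its tray's outline, and the short case and needle case stand in theirs. Lowering.

Call:
{"api": "arm_command", "payload": {"targets": [[[0,-0.0015,0.002,0,0,0],[0,0,0.0015,0,0,0],[0,0,0.001,0,0,0],[0,0,0,0,0,0],[0,0,0,0,0,0]]]}}

```text
clock: 39.4
position: [0.4891, -0.3266, 0.0419]
ee_rot: [3.137, 0.172, 0.0]
force: [0.4, 0.3, -5.8]
width: 0.65
gripper_force: 45.0
```

Call:
{"api": "arm_command", "payload": {"targets": [[[0,0,0.0007,0,0,0],[0,0,0,0,0,0],[0,0,0,0,0,0]]]}}

```text
clock: 39.78
position: [0.4891, -0.3266, 0.0415]
ee_rot: [3.137, 0.172, 0.0]
force: [-1.9, 0.9, 1.6]
width: 0.647
gripper_force: 45.0
```

Call:
{"api": "arm_command", "payload": {"targets": [[[0,0,0.0005,0,0,0],[0,0,0,0,0,0],[0,0,0,0,0,0]]]}}

```text
clock: 40.15
position: [0.4891, -0.3266, 0.0414]
ee_rot: [3.136, 0.172, 0.0]
force: [-3.1, 2.9, 7.9]
width: 0.651
gripper_force: 45.0
```

Call:
{"api": "arm_command", "payload": {"targets": [[[0,0,-0.0003,0,0,0],[0,0,0,0,0,0],[0,0,0,0,0,0],[0,0,0,0,0,0],[0,0,0,0,0,0],[0,0,0,0,0,0]]], "jaw": 0.086}}

```text
clock: 40.9
position: [0.489, -0.3265, 0.0409]
ee_rot: [-3.137, -0.172, 0.0]
force: [-0.2, 0.1, -0.2]
width: 0.937
gripper_force: 0.0
```

Call:
{"api": "arm_command", "payload": {"targets": [[[0,0,-0.01,0,0,0],[0,0,-0.03,0,0,0],[0,0,-0.04,0,0,0],[0,0,-0.04,0,0,0],[0,0,-0.04,0,0,0],[0,0.04,0,0,0,0],[-0.03,0.04,0,0,0,0],[-0.03,0.04,0,0,0,0],[-0.03,0.04,0,0,0,0],[-0.03,0.04,0,0,0,0]]]}}

```text
clock: 42.15
position: [0.3908, -0.5397, 0.2018]
ee_rot: [3.136, 0.173, 0.001]
force: [0.7, -0.5, 0.1]
width: 0.939
gripper_force: 0.0
```

Call:
{"api": "arm_command", "payload": {"targets": [[[0,0,0,0,0,0],[0,0,0,0,0,0],[0,0,0,0,0,0],[0,0,0,0,0,0]]]}}

```text
clock: 42.65
position: [0.3927, -0.5374, 0.2012]
ee_rot: [-3.137, -0.175, -0.001]
force: [0.1, -0.3, 0.5]
width: 0.936
gripper_force: 0.0
```

Run:
```python
from h import *
im=arm.get_image('top');P,h=measure(im);z=P[...,2]
go(.489,-.3265,.0415,6.4)
ws=(P[...,0]>.3)&(P[...,0]<.8)&(P[...,1]<.4)&(P[...,1]>-.42)
comps((z>.035)&(z<.12)&ws,P)
cv2.imwrite('pics/t6.png',cv2.resize(im['pixels'][90:270,170:470,::-1],(800,480),interpolation=cv2.INTER_CUBIC))
```

```text
clock 42.7 pos [ 0.3925 -0.5376  0.2012] yaw 6.4 tilt 0.02 | turn -0.000 | shift [ 0.1194 -0.1991  0.1597] |n10 [ 0.92  0.54 -0.1   1.51  0.06  1.09 -0.65] tilt rotvec tool [ 0. -0. -0.] 0.0 0.940592254982316 [ 0.5 -0.1  0.1]
[412. 111.] (array([ 717.5, -284.2]), array([57.5, 56. ]), 79.5, np.float64(90.2), 443)
[213. 116.] (array([721.8, 299.1]), array([151.4,  51.6]), 78.8, np.float64(55.3), 861)
[425. 190.] (array([ 489.6, -324.6]), array([204. ,  62.3]), 6.2, np.float64(54.0), 1433)
[371. 196.] (array([ 475.5, -165.1]), array([149.6,  55.4]), -2.7, np.float64(52.0), 938)
[317. 183.] (array([515.5,  -5.6]), array([67.7, 39.9]), 16.7, np.float64(49.4), 301)
[258. 198.] (array([474.4, 169.2]), array([47.7, 47.1]), -89.0, np.float64(52.1), 223)
```

View pics/t6.png

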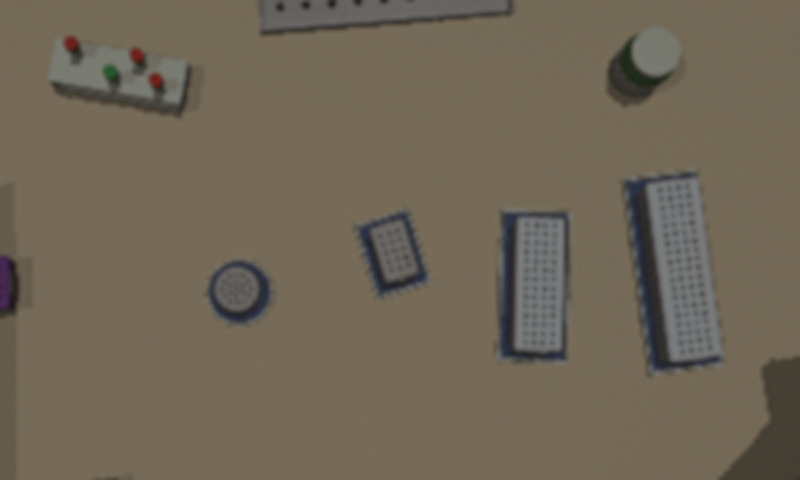

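All four stand level in their trays at the right heights: drum (239,291), needle case (393,252), short case (540,285) and long case (682,270). The rack and the bottle have not moved.

```bash
python3 -c "
from cell import arm
print(arm.sign_off())"
```

```text
the job is handed in; nothing more can be done
None
```

All four containers are in their own trays, upright and flat inside the rims, put away from the top down; the tube rack and pill bottle were not moved, and the job was handed in at about 43 s.

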